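# Shim the gear shaft of a split gearbox and hold the pack tight

### The job

Fill the gap between the gear shaft's bearing and the end cover, at the end where one shim already stands: slide the shaft right over against the adjuster ring, then stand shims from the wooden rack in the pocket beside it, feet on the floor of the pocket and tabs up, until no further shim will go in. Then slide the shaft back by its gear until you feel the bearing squeeze the pack flat against the cover, and finish like that, still holding the gear with a firm push so that the pack stays tight while I screw the ring in. Spare shims stay out of the pocket and the other things on the bench stay where they are.

Things in the scene. Friction and masses are not known exactly. Their poses are not given: they have to be found in the camera images.
- gearcase: lower half of a split grey gearbox, fixed, open on top, about 300 x 260 mm. Origin: on the bench under the gear shaft's axis, which runs along its y at z = 115. +y end: shim pocket, between the shaft's bearing and the round end cover (inner face y = +112 mm, cover top z = 167). -y end: adjuster ring. A fixed pinion lies parallel at x = +108.
- pocket (a point): on the pocket's floor (gearcase 0, +112, 72 mm), at the foot of the end cover's inner face. The pocket is a flat-floored groove open upward, x = -46 to +46 mm, castings beside it up to z = 115. The gap for the shims runs from here towards gearcase -y up to the bearing face.
- bearing_face (a point): centre of the flat outer face of the shaft's +y bearing, 83 mm across, 115 mm above the bench (its top 157): the moving side of the gap. Gap width = distance along gearcase y from here to pocket. A 32 mm thick shaft runs on through gap and cover; the shims' legs straddle it.
- gear_top (a point): topmost point of the big steel gear on the shaft, midway in its width: 160 mm across, 36 mm wide along gearcase y, top 195 mm above the bench, flat sides. The rim can be pinched from above or pushed from either side to slide the shaft; a firm hold at the end is a steady push of 10 to 20 N.
- gear: the gear with its shaft; origin at bench height under the shaft axis, axes as the gearcase's; gear_top lies at (0, -20, 195) mm in it. Slides along gearcase y (its origin is at y = ring + shaft, the two joint values), does not turn.
- bearings: the two bearings on the shaft; origin and axes as gear; bearing_face lies at (0, 78, 115) mm in it
- shaft (a joint): end play of the shaft, m: 0 = hard against the adjuster ring (gap widest), grows as the shaft slides to gearcase +y, towards the shims. About 4 N of drag; stays where it is left.
- ring (a joint): how far the adjuster ring is screwed in, m (0 to 0.012 at the start); pushing does not move it. With the shaft against the ring the gap is 34 mm less this value.
- shim0: steel horseshoe shim, plate 9 mm thick (y), 84 wide (x), 0.36 kg, open end down: legs 20 wide, slot between them 44 wide up to z = 64, crown to z = 86, grip tab 28 wide from there to z = 124. Origin: mid foot, between the leg ends; z up to the tab. This one stands in the pocket against the cover, thickness along gearcase y, tab top 196 mm above the bench.
- rack: wooden shim rack, fixed, 116 x 144 x 48 mm, origin under its centre; three slots along its x at y = -40, 0, +40 mm, each 12 mm wide, 90 long, slot floors 12 mm above the bench
- shim1: steel horseshoe shim, plate 9 mm thick (y), 84 wide (x), 0.36 kg, open end down: legs 20 wide, slot between them 44 wide up to z = 64, crown to z = 86, grip tab 28 wide from there to z = 124. Origin: mid foot, between the leg ends; z up to the tab. Starts in the rack slot at rack y = -40 mm, thickness along rack y, tab top 136 mm above the bench.
- shim2: steel horseshoe shim, plate 9 mm thick (y), 84 wide (x), 0.36 kg, open end down: legs 20 wide, slot between them 44 wide up to z = 64, crown to z = 86, grip tab 28 wide from there to z = 124. Origin: mid foot, between the leg ends; z up to the tab. Starts in the rack slot at rack y = 0 mm, thickness along rack y, tab top 136 mm above the bench.
- shim3: steel horseshoe shim, plate 9 mm thick (y), 84 wide (x), 0.36 kg, open end down: legs 20 wide, slot between them 44 wide up to z = 64, crown to z = 86, grip tab 28 wide from there to z = 124. Origin: mid foot, between the leg ends; z up to the tab. Starts in the rack slot at rack y = +40 mm, thickness along rack y, tab top 136 mm above the bench.
- screwdriver: bystander: screwdriver lying between gearbox and rack
- wrench: bystander: open-ended spanner lying beyond the rack's left end
- hammer: bystander: hammer lying right of the gearbox
- spare_bearing: bystander: spare bearing race, a loose steel ring 80 mm across and 22 high, lying flat beyond the gap between rack and gearbox
- spray_can: bystander: upright spray can, 66 mm across, 190 high, at the back left
- grease_tub: bystander: white tub with black lid, 90 mm across, 85 high, at the back left
- bolt_tray: bystander: small open steel tray of bolts, 110 x 90 x 35, near right
Not all that is in view belongs to the job. What is shaped like the shim1 but purple is not meant. Leave any red look-alike of the shim2 alone.

How it is judged:
By the outcome, as a careful person would: the job done as asked, in the order asked, and still so for the second after the job is handed in, while the arm keeps its last pose, push and grip.
It also fails if it takes over 72 s, if anything falls off the work surface, if the arm or the gripper's body presses on something with over 40 N, if the wrist force passes 120 N, or if a joint passes its speed limit or range.

### The arm

A 6-joint arm with a two-finger parallel gripper is mounted at the origin on the work surface. World frame = base frame: x ahead of the robot, y to its left, z up, the work surface at z = 0. Lengths are in m, angles in degrees, forces in N, time in s.
With the tool pointing down it reaches from about 0.4 to 0.825 m from the base axis. Payload 7 kg.
Tool frame: the origin (TCP) lies at the very end of the fingers, on their centre line; the grasp point (between the pads) lies 19 mm behind it (r.grasp_offset is the z of the grasp point in the tool frame, in m); z points along the fingers, y is the direction in which the jaws open and shut (so a half turn about z gives the same grasp; the last joint's range is limited). The gripper opens to 88 mm and grips with 3 to 60 N. Pads are 19 mm wide; open, the fingers measure 130 mm over their backs; the gripper's body (78 mm by 193 mm) begins 47 mm behind the grasp point.
Start: joints at [-57.519, 20.546, 0.682, 0, -70.136, -16.507], TCP at [0.186, -0.649, 0.227] pointing down, gripper open.
Joint ranges: [-176.03, 176.03], [-82.01, 121.73], [-58.28, 71.71], [-173.87, 95.51], [-174.79, -0.11], [-173.66, 173.66]. Speed limits (degrees/s): [136.94, 136.94, 172.46, 180, 180, 180].

### API

Orientations are given as [roll, pitch, yaw] about the fixed x, y, z axes, in that order (R = Rz(yaw) Ry(pitch) Rx(roll)).
In Python, from plant import r, capture, calibration, order gives the robot as it stands.
- The arm moves only by the tool servo_tool, never from a script. Its arguments are lists of equal length, an entry for each row: "grip": the closure, from -1 (fully open) to 1 (shut), so that 0 is half open; "translation": the shift along the tool's x, y, z in m, a list of three; "turn": the turn about the tool's z in rad. A call has 1 to 10 rows; each row is the pose to reach, as a shift and turn from the pose commanded when the call began, along the tool's axes at that moment; what a row does not reach only later rows make up. A row lasts 1/12 s, in which the tool goes at most 41.7 mm and 7.16 degrees, less where a joint would pass 70% of its speed; a pose out of reach is approached as far as the arm can. A call with a gripper value outside its range is refused whole. The fingers move at their own pace and stop on an object; "newtons" is the grip in N (left out, the last holds). Time passes only in rows, so rows that repeat a pose let the fingers close. It gives the time, the measured TCP pose, the force and the opening at its end, in the units of the state.
- r.get_state(): the state, without advancing time (a new reading comes with each control period).
- capture(name): name is "scene" or "top"; returns (picture, depth): 480x640x3 uint8, blue, green, red; 480x640 float32, m along the optical axis (not along the pixel's ray), 0 where there is no reading.
- calibration(name): a dict with "fx", "fy", "cx", "cy" (pixels), "view" (4x4, takes a point from world to camera coordinates). Camera axes: x right, y up, looking along -z (the intrinsics and any distortion apply to the point x, -y, -z); pixel columns grow to the right and rows downward; lengths in m; the calibration is good to about 2 mm. A picture is of the moment at which its call begins. calibration takes no time and is no camera call.
- order.close_job(): hands the job in, once; it reports no verdict.
The state is a dict: "time_s": time; "joints": joint angles; "qd": joint speeds; "joint_torque": joint torques, N m; "tcp_pos": TCP position; "eef_rot": TCP orientation; "contact_force": force on the tool from outside, world axes, zero at the start; "moment": the same for the moment, N m; "gripper_width": finger opening in m.
Only numpy, scipy, OpenCV 4.12 (cv2) and the standard library are available. Lean on these libraries where they do the work, as an engineer would, in place of code of your own. Each camera call takes 0.05 s, during which the arm holds its last target.

## Working session

There is one attempt and no reset: what is moved stays moved. The work goes in short steps, Python scripts to look and compute and a tool call to move; the robot and the scene stay as the last step left them, time stands still between calls to the robot, and variables do not carry over. Pictures are saved under pics/ and viewed, and the job is handed in when it is done.

Besides the shell and the picture viewer there is one more tool, called after ">>>" by a JSON object that holds its "fn" and its "kwargs". servo_tool: Moves the arm, as the interface text tells. Its arguments: {"type":"object","properties":{"grip":{"type":"array","items":{"type":"number"}},"translation":{"type":"array","items":{"type":"array","items":{"type":"number"}}},"turn":{"type":"array","items":{"type":"number"}},"newtons":{"type":"number"}},"required":["grip","translation","turn"]}

```bash
ls; mkdir -p pics; python3 - <<'E'
from plant import r,capture,calibration,order
import cv2,numpy as np
for n in ("scene","top"):
    p,d=capture(n); cv2.imwrite(f"pics/{n}0.png",p); np.save(f"pics/{n}0.npy",d)
    c=calibration(n); print(n,{k:(np.round(v,3).tolist() if k=="view" else v) for k,v in c.items()})
print(r.get_state(), r.grasp_offset)
E
```

```text
pics
scene {'fx': 463.0692221915927, 'fy': 463.0692221915927, 'cx': 321.081709631223, 'cy': 241.3608698615659, 'view': [[-0.482, 0.876, -0.008, 0.241], [-0.518, -0.278, 0.809, 0.117], [0.707, 0.394, 0.587, -1.473], [0.0, 0.0, 0.0, 1.0]]}
top {'fx': 500.7167653979639, 'fy': 500.7167653979639, 'cx': 312.0952577512391, 'cy': 241.17519916254074, 'view': [[-0.0, -1.0, 0.007, -0.026], [0.994, 0.001, 0.114, -0.487], [-0.114, 0.007, 0.993, -1.565], [0.0, 0.0, 0.0, 1.0]]}
{'time_s': 0.1, 'joints': array([-5.75190713e+01,  2.05872099e+01,  6.41452532e-01, -1.74209240e-02,
       -7.01359637e+01, -1.65045781e+01]), 'qd': array([ 0.0751225 , -0.00178674,  0.21294782,  0.16563886,  0.06216151,
        0.0542591 ]), 'joint_torque': array([-8.29957389e-04, -5.84165168e+01,  2.93750310e+01,  7.01557383e+00,
        1.01311514e-02, -6.58659746e-05]), 'tcp_pos': array([ 0.18562455, -0.64854192,  0.22573719]), 'eef_rot': array([ 1.79916993e+02, -7.51531621e-03, -1.64029575e+02]), 'contact_force': array([-0.20969918,  0.25842199, -0.50459217]), 'moment': array([-0.00529073,  0.0023935 ,  0.00572201]), 'gripper_width': 0.08797411490006012} -0.0188
```

View pics/scene0.png

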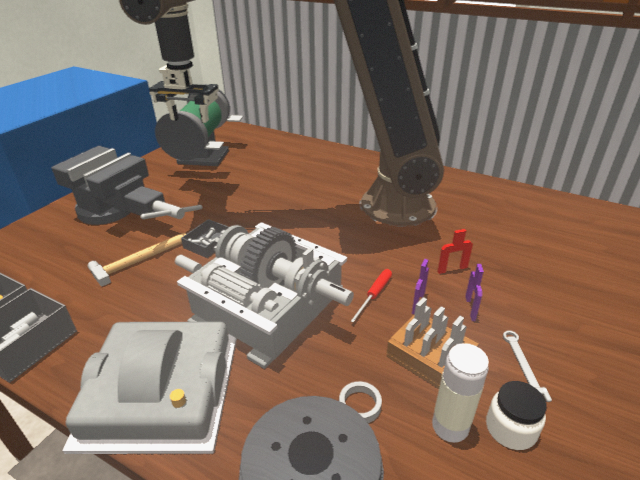

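View pics/top0.png

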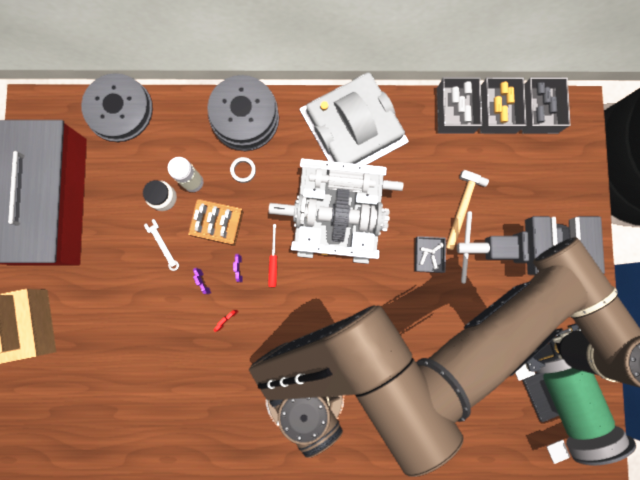

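```bash
cat > h.py <<'E'
import numpy as np,cv2
from plant import r,capture,calibration
def cloud(n,d):
    c=calibration(n); V=np.array(c["view"]); h,w=d.shape
    u,v=np.meshgrid(np.arange(w),np.arange(h))
    P=np.stack([(u-c["cx"])/c["fx"]*d,-(v-c["cy"])/c["fy"]*d,-d],-1)
    return (P-V[:3,3])@V[:3,:3]
def proj(n,p):
    c=calibration(n); V=np.array(c["view"]); q=np.asarray(p)@V[:3,:3].T+V[:3,3]
    return np.stack([c["cx"]+c["fx"]*q[...,0]/-q[...,2], c["cy"]-c["fy"]*q[...,1]/-q[...,2]],-1)
def crop(n,p,x0,y0,x1,y1,s,f):
    cv2.imwrite(f,cv2.resize(p[y0:y1,x0:x1],None,fx=s,fy=s,interpolation=cv2.INTER_CUBIC))
E
python3 - <<'E'
from h import *
print({k:v for k,v in calibration("top").items() if k not in("view",)}.keys())
p=cv2.imread("pics/top0.png"); crop("top",p,180,150,420,270,3.3,"pics/t1.png")
p=cv2.imread("pics/scene0.png"); crop("s",p,150,200,510,400,2.2,"pics/s1.png")
W=cloud("top",np.load("pics/top0.npy")); 
# table z check
print(W[300,330],W[350,150],W[200,150])
W2=cloud("scene",np.load("pics/scene0.npy")); print(W2[330,380],W2[420,300])
# height map in mm
Z=W[...,2]; 
im=np.clip(Z/0.2*255,0,255).astype(np.uint8); im=cv2.applyColorMap(im,cv2.COLORMAP_JET); crop("",im,180,150,420,270,3.3,"pics/t1z.png")
E
```

```text
dict_keys(['fx', 'fy', 'cx', 'cy'])
[ 0.30085355 -0.08265987  0.00520896] [0.1444224  0.48498133 0.00088124] [0.6068548  0.47390868 0.09012495]
[0.52582491 0.16408584 0.00272023] [0.86034368 0.16022733 0.10836737]
```

View pics/t1.png

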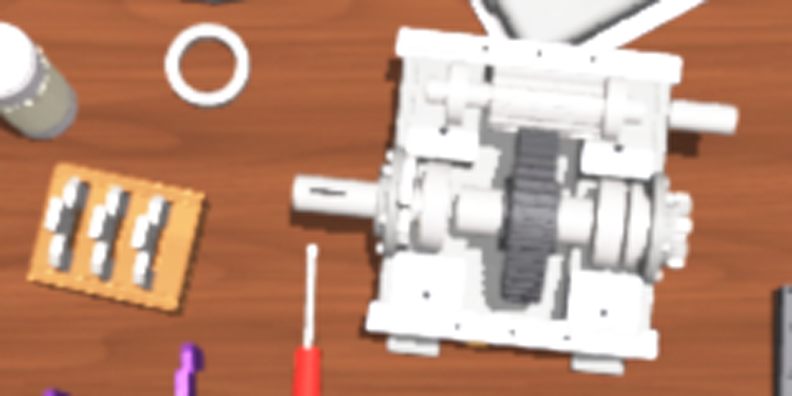

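View pics/t1z.png

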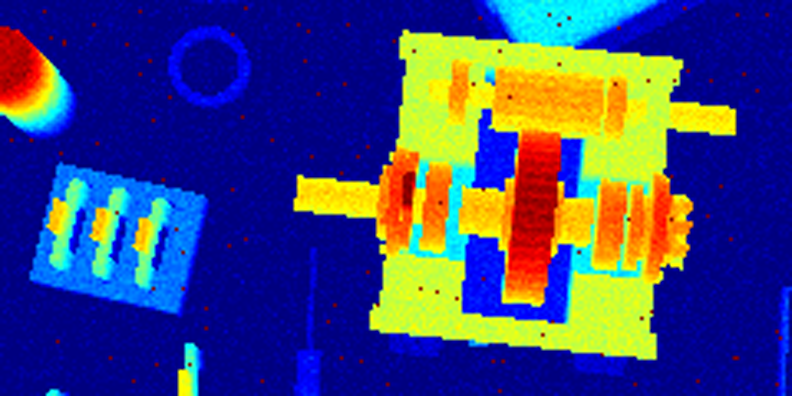

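View pics/s1.png

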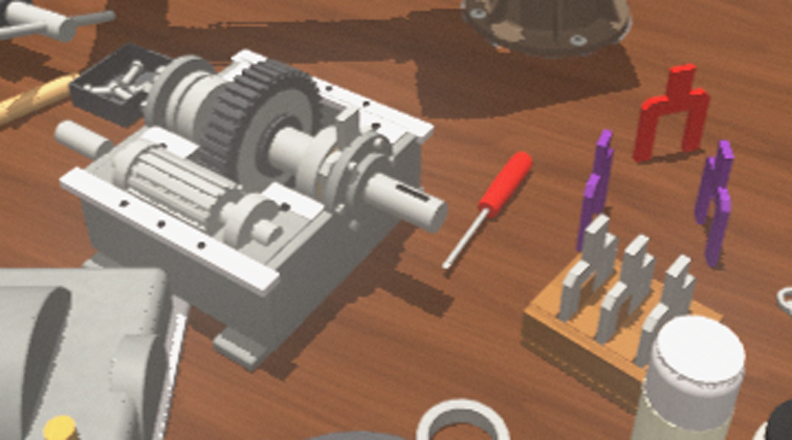

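```bash
python3 - <<'E'
from h import *
ds={}
for n in("top","scene"):
    L=[capture(n)[1] for _ in range(5)]
    L=np.array(L); L[L==0]=np.nan; ds[n]=np.nanmedian(L,0); np.save(f"pics/{n}m.npy",ds[n])
    print(n,np.nanstd(L,0)[200:210,200:210].mean())
for n in ds:
    W=cloud(n,ds[n]); W=W[np.isfinite(W).all(-1)]
    x,y,z=W.T
    # table level
    t=(abs(z)<.02)&(x>.2)&(x<.9)&(abs(y)<.5); print(n,"table",np.median(z[t]), np.percentile(z[t],[5,95]))
    def rect(m,name):
        q=W[m][:,:2].astype(np.float32); print(name,len(q),cv2.minAreaRect(q*1000), q.mean(0))
    g=(x>.35)&(x<.75)&(y>-.3)&(y<.2)
    rect(g&(z>.186)&(z<.205),"gear top/tab>186")
    k=(y>.2)&(y<.42)&(x>.4)&(x<.62)
    rect(k&(z>.04)&(z<.056),"rack top")
    rect(k&(z>.12)&(z<.145),"rack tabs")
    for zc in (.131,):pass
E
```

```text
top 0.002980458
scene 0.0026890305
top table 0.0007920445104229169 [-0.00270139  0.0056797 ]
gear top/tab>186 316 ((560.964111328125, -60.94749450683594), (134.00088500976562, 76.60359191894531), 83.404541015625) [ 0.555617   -0.09759957]
rack top 1073 ((552.63037109375, 293.0802001953125), (284.8204345703125, 144.4759521484375), 62.264678955078125) [0.54337114 0.27508086]
rack tabs 141 ((499.84564208984375, 242.52713012695312), (204.8976287841797, 72.1992416381836), 40.03193664550781) [0.5302162 0.2721126]
scene table -0.00035382671309644193 [-0.00197334  0.01005631]
gear top/tab>186 380 ((558.8007202148438, -55.2890625), (135.30548095703125, 71.19654083251953), 84.55557250976562) [ 0.5590521  -0.08051132]
rack top 1590 ((527.93310546875, 265.7033386230469), (175.95762634277344, 156.33615112304688), 67.78373718261719) [0.5600083  0.27315202]
rack tabs 330 ((500.6452941894531, 248.9075927734375), (203.66624450683594, 74.77546691894531), 40.85945510864258) [0.54046243 0.28336585]
```

```bash
python3 - <<'E'
from h import *
from scipy.ndimage import label
for n in("top","scene"):
    W=cloud(n,np.load(f"pics/{n}m.npy")); x,y,z=np.moveaxis(W,-1,0)
    def cl(m,name,mn=15):
        L,k=label(m)
        for i in range(1,k+1):
            q=W[L==i]
            if len(q)<mn: continue
            print(n,name,len(q),"c",np.round(q.mean(0)*1000,1),"rect",[np.round(a,1) for a in cv2.minAreaRect((q[:,:2]*1000).astype(np.float32))])
    g=(x>.35)&(x<.75)&(y>-.3)&(y<.25)
    cl(g&(z>.185)&(z<.205),"top185")
    cl(g&(y>.06)&(z>.118)&(z<.14),"shaftend")
    k=(y>.18)&(y<.42)&(x>.35)&(x<.7)
    cl(k&(z>.125)&(z<.145),"tabs",8)
    cl(k&(z>.02)&(z<.145),"rack")
    cl(k&(z>.145)&(z<.2),"can")
    cl((y>.1)&(y<.42)&(x>.2)&(x<.7)&(z>.06)&(z<.145),"look")
E
```

```text
top top185 298 c [ 554.8 -109.5  190.9] rect [array([ 555.6, -109.8]), array([35.4, 77.1]), np.float64(83.9)]
top top185 35 c [566.7   1.1 195.7] rect [array([5.668e+02, 3.000e-01]), array([ 8.6, 28. ]), np.float64(89.9)]
top shaftend 149 c [572.9  82.7 128.2] rect [array([574.8,  82.4]), array([43. , 31.7]), np.float64(84.2)]
top shaftend 41 c [535.9 241.1 133.5] rect [array([536.7, 241.6]), array([ 9.2, 27.5]), np.float64(76.9)]
top shaftend 31 c [399.5 203.7 124.3] rect [array([400., 203.]), array([27.1,  8.1]), np.float64(2.6)]
top tabs 53 c [663.1 346.1 134.7] rect [array([665.7, 349.2]), array([21.4, 62.1]), np.float64(36.8)]
top tabs 38 c [553.9 319.  134.7] rect [array([553.9, 319.5]), array([ 8.9, 27.9]), np.float64(78.2)]
top tabs 38 c [545.3 280.2 134.6] rect [array([545.5, 280.8]), array([ 9.3, 27. ]), np.float64(78.6)]
top tabs 36 c [536.3 241.5 135.1] rect [array([536.8, 241.9]), array([ 8.6, 27.5]), np.float64(77.2)]
top rack 267 c [664.5 344.6  87.5] rect [array([667.8, 349.1]), array([28.5, 65.2]), np.float64(41.2)]
top rack 42 c [689.8 204.2  23. ] rect [array([690.
[... 3324 characters left out ...]
 91.2] rect [array([359.1, 323. ]), array([83.5, 10.1]), np.float64(24.8)]
scene look 128 c [579. 107. 119.] rect [array([576.8, 105.2]), array([ 9.1, 30.4]), np.float64(84.6)]
scene look 479 c [544.2 248.1  98.3] rect [array([536.6, 247.7]), array([ 9.9, 84.7]), np.float64(77.2)]
scene look 474 c [553.8 286.8  98.5] rect [array([545.8, 286.4]), array([ 9.7, 84.1]), np.float64(77.6)]
scene look 463 c [562.6 325.6  99.5] rect [array([554. , 325.5]), array([ 9.6, 83.1]), np.float64(77.3)]
scene look 64 c [695.1 338.2 105.9] rect [array([692.6, 337.5]), array([15.6,  1.4]), np.float64(19.4)]
scene look 117 c [693.9 399.  103.5] rect [array([691.4, 399.7]), array([ 2. , 18.7]), np.float64(71.7)]
```

```bash
cat >> h.py <<'E'
def goto(x,y,z,yaw,cur=None):
    """tool-frame shift & turn from current (measured) pose to world target"""
    s=r.get_state(); p=s["tcp_pos"] if cur is None else np.array(cur[:3]); 
    from scipy.spatial.transform import Rotation as R
    rot=s["eef_rot"] if cur is None else [180,0,cur[3]]
    M=R.from_euler("xyz",rot,degrees=True)
    d=M.inv().apply(np.array([x,y,z])-p)
    t=-(yaw-rot[2]); t=(t+180)%360-180
    print("shift",np.round(d,4),"turn",round(np.radians(t),4),"rows",np.linalg.norm(d)/.0417,abs(t)/7.16)
def st():
    s=r.get_state(); print("t",round(s["time_s"],2),"tcp",np.round(s["tcp_pos"],4),"rot",np.round(s["eef_rot"],2),"F",np.round(s["contact_force"],1),"M",np.round(s["moment"],2),"w",round(s["gripper_width"],4),"j",np.round(s["joints"],1))
E
python3 - <<'E'
from h import *
st(); goto(.186,-.649,.34,-164); goto(.557,-.105,.30,173.5)
E
```

```text
t 0.6 tcp [ 0.1857 -0.6489  0.2265] rot [ 180.      0.   -164.03] F [-0.6 -0.3 -0.2] M [ 0.01 -0.06  0.02] w 0.0873 j [-57.5  20.5   0.7  -0.  -70.1 -16.5]
shift [-0.0002 -0.0002 -0.1135] turn -0.0005 rows 2.720892201912265 0.0037587434729286096
shift [-0.5066  0.4207 -0.0734] turn 0.3922 rows 15.89035667074651 3.1386993570857307
```

>>> {"fn": "servo_tool", "kwargs": {"grip": [-1,-1,-1,-1,-1,-1,-1,-1,-1,-1], "translation": [[0,0,-0.04],[0,0,-0.08],[0,0,-0.11],[-0.03,0.025,-0.11],[-0.06,0.05,-0.11],[-0.09,0.075,-0.11],[-0.12,0.1,-0.11],[-0.15,0.125,-0.11],[-0.18,0.15,-0.11],[-0.21,0.175,-0.11]], "turn": [0,0,0,0.04,0.08,0.12,0.16,0.2,0.24,0.28]}}

```text
time_s: 1.43
tcp_pos: [0.3401, -0.4212, 0.3369]
eef_rot: [-180.0, 0.0, 179.8]
contact_force: [1.1, -0.1, 0.6]
gripper_width: 0.088
```

```bash
python3 - <<'E'
from h import *
st(); goto(.557,-.105,.27,173.5)
E
```

```text
t 1.43 tcp [ 0.3401 -0.4212  0.3369] rot [-1.7998e+02  4.0000e-02  1.7981e+02] F [ 1.1 -0.1  0.6] M [-0.06 -0.19  0.01] w 0.088 j [-30.3   4.8  -5.6  -0.  -79.6 -59.9]
shift [-0.2158  0.317   0.0669] turn 0.1101 rows 9.334793752907348 0.8809560117791598
```

>>> {"fn": "servo_tool", "kwargs": {"grip": [-1,-1,-1,-1,-1,-1,-1,-1,-1,-1], "translation": [[-0.025,0.032,0],[-0.05,0.064,0],[-0.075,0.096,0],[-0.1,0.128,0],[-0.125,0.16,0],[-0.15,0.19,0],[-0.175,0.22,0],[-0.195,0.26,0.01],[-0.208,0.29,0.03],[-0.213,0.3,0.05]], "turn": [0.01,0.02,0.04,0.05,0.06,0.07,0.08,0.09,0.1,0.11]}}

```text
time_s: 2.27
tcp_pos: [0.5549, -0.1194, 0.2864]
eef_rot: [179.9, 0.1, 173.7]
contact_force: [0.7, -0.3, 0.2]
gripper_width: 0.0879
```

```bash
python3 - <<'E'
from h import *
st()
for n in("scene","top"):
    p,d=capture(n); cv2.imwrite(f"pics/{n}1.png",p); np.save(f"pics/{n}1.npy",d)
st();goto(.557,-.105,.27,173.5)
E
```

```text
t 2.27 tcp [ 0.5549 -0.1194  0.2864] rot [1.7995e+02 1.2000e-01 1.7374e+02] F [ 0.7 -0.3  0.2] M [-0.02 -0.03  0.04] w 0.0879 j [   7.6    8.4   -7.8   -0.   -73.7 -103.8]
t 2.37 tcp [ 0.5521 -0.1206  0.2829] rot [179.99  -0.32 173.77] F [ 0.3  0.6 -0.6] M [-0.11  0.03 -0.01] w 0.0875 j [ 7.500e+00  8.600e+00 -8.000e+00 -1.000e-01 -7.370e+01 -1.037e+02]
shift [-0.0033  0.016   0.0129] turn 0.0048 rows 0.49975048660074833 0.03821275300854668
```

View pics/scene1.png

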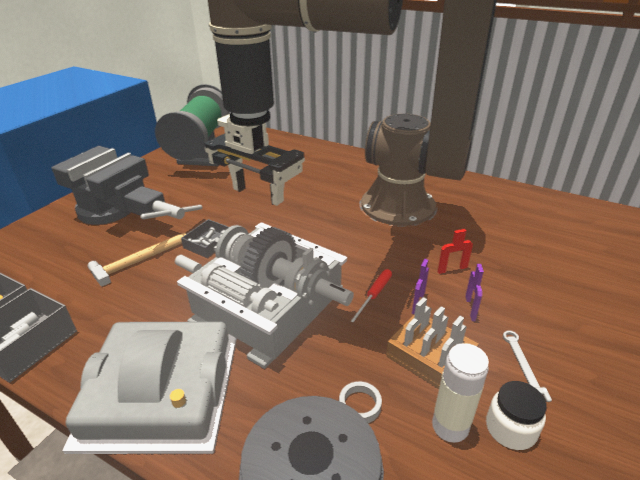

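View pics/top1.png

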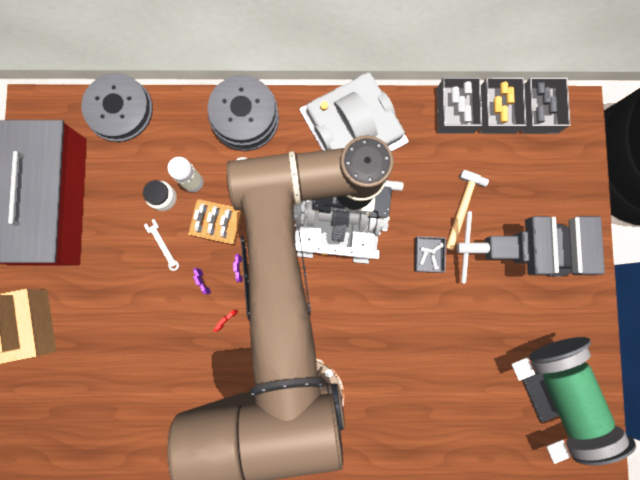

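```bash
python3 - <<'E'
from h import *
for n in("scene","top"): print(n,proj(n,[.5549,-.1194,.2864]),proj(n,[.555,-.1034,.195]),proj(n,[.555,-.1098,.195]))
W=cloud("scene",np.load("pics/scene1.npy"))
for v,u in [(188,238),(200,276),(196,278),(193,273)]: print(W[v,u])
p=cv2.imread("pics/scene1.png"); crop("s",p,180,90,420,270,3.3,"pics/s2.png")
E
```

```text
scene [256.97391424 195.51309901] [266.73275766 233.74433424] [264.29610872 232.94865553]
top [347.70618955 205.04137537] [339.66233614 210.91310229] [341.89448651 210.91563524]
[ 0.55711944 -0.16560636  0.29302857]
[ 0.57157978 -0.06024817  0.30104327]
[ 0.56730051 -0.05776239  0.3086434 ]
[ 0.57117803 -0.06646773  0.31505532]
```

View pics/s2.png

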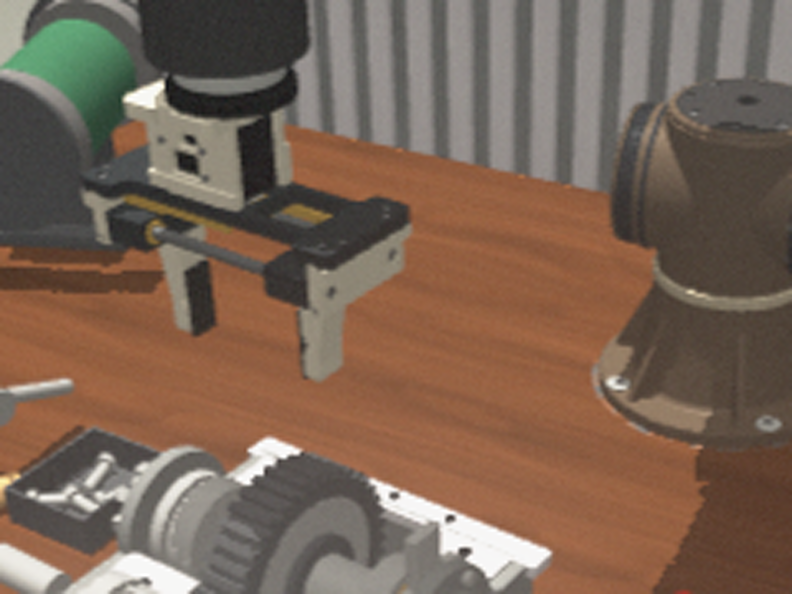

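```bash
python3 - <<'E'
from h import *
from scipy.spatial.transform import Rotation as R
M=R.from_euler("xyz",[180,0,173.74],degrees=True)
p=cv2.imread("pics/s2.png")
for s in(-1,1):
  q=[]
  for a,b in((-.0095,.044),(.0095,.044),(.0095,.065),(-.0095,.065)):
    w=M.apply([a,s*b,0])+[.5549,-.1194,.2864]
    q.append((proj("scene",w)-[180,90]+.5)*3.3-.5)
  q=np.array(q); print(np.round(q,1).tolist())
  cv2.polylines(p,[np.int32(q)],True,(0,0,255),1)
cv2.imwrite("pics/s3.png",p[250:450,100:400].repeat(2,0).repeat(2,1))
E
```

```text
[[193.2, 335.9], [213.6, 323.7], [189.7, 314.7], [169.3, 326.7]]
[[299.1, 376.5], [319.0, 363.2], [345.5, 373.2], [325.8, 386.7]]
```

View pics/s3.png

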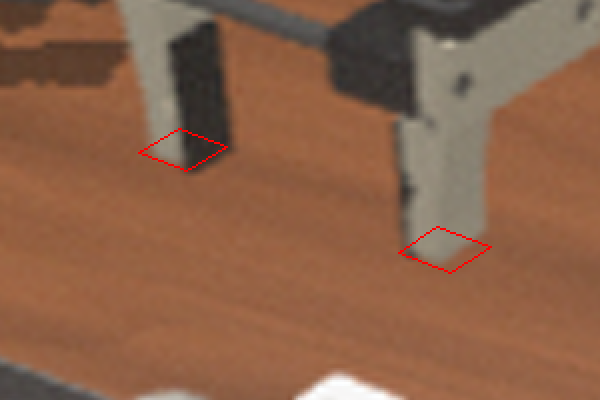

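```bash
python3 - <<'E'
from h import *
st();st(); goto(.556,-.103,.165,174)
E
```

```text
t 2.37 tcp [ 0.5521 -0.1206  0.2829] rot [179.99  -0.32 173.77] F [ 0.3  0.6 -0.6] M [-0.11  0.03 -0.01] w 0.0875 j [ 7.500e+00  8.600e+00 -8.000e+00 -1.000e-01 -7.370e+01 -1.037e+02]
t 2.37 tcp [ 0.5521 -0.1206  0.2829] rot [179.99  -0.32 173.77] F [ 0.3  0.6 -0.6] M [-0.11  0.03 -0.01] w 0.0875 j [ 7.500e+00  8.600e+00 -8.000e+00 -1.000e-01 -7.370e+01 -1.037e+02]
shift [-0.0027  0.0179  0.1179] turn -0.004 rows 2.8604736112855464 0.031619649226090195
```

>>> {"fn": "servo_tool", "kwargs": {"grip": [-1,-1,-1,-1,-1,-1], "translation": [[-0.002,0.017,0.01],[-0.002,0.017,0.03],[-0.002,0.017,0.05],[-0.002,0.017,0.06],[-0.002,0.017,0.06],[-0.002,0.017,0.06]], "turn": [0,0,0,0,0,0]}}

```text
time_s: 2.87
tcp_pos: [0.5568, -0.1072, 0.2273]
eef_rot: [-180.0, 0.0, 173.6]
contact_force: [0.3, 0.0, 0.3]
gripper_width: 0.0877
```

```bash
python3 - <<'E'
from h import *
st()
p,d=capture("scene"); cv2.imwrite("pics/scene2.png",p);crop("s",p,180,150,420,330,3.3,"pics/s4.png")
st();goto(.556,-.103,.165,174)
E
```

```text
t 2.87 tcp [ 0.5568 -0.1072  0.2273] rot [-1.7997e+02  1.0000e-02  1.7361e+02] F [0.3 0.  0.3] M [-0.05 -0.05 -0.  ] w 0.0877 j [   8.9   10.4  -13.2    0.   -66.4 -105.3]
t 2.92 tcp [ 0.5573 -0.1071  0.228 ] rot [-1.7998e+02  9.0000e-02  1.7361e+02] F [ 0.2 -0.8  0.1] M [-0.02 -0.08  0.01] w 0.0873 j [   8.9   10.4  -13.1    0.   -66.4 -105.3]
shift [0.0018 0.004  0.063 ] turn -0.0068 rows 1.513876172735959 0.05430461126397226
```

View pics/s4.png

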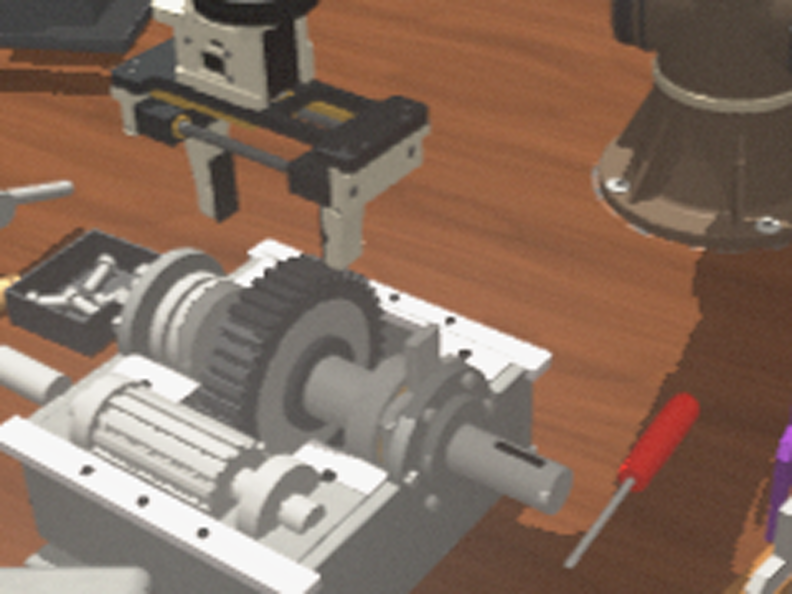

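>>> {"fn": "servo_tool", "kwargs": {"grip": [-1,-1,-1,-1,0,0.5,0.5,0.5,0.5,0.5], "translation": [[0.001,0.004,0.02],[0.001,0.004,0.04],[0.001,0.004,0.06],[0.001,0.004,0.06],[0.001,0.004,0.06],[0.001,0.004,0.06],[0.001,0.004,0.06],[0.001,0.004,0.06],[0.001,0.004,0.06],[0.001,0.004,0.06]], "turn": [0,0,0,0,0,0,0,0,0,0], "newtons": 25}}

```text
time_s: 3.75
tcp_pos: [0.5564, -0.1024, 0.1672]
eef_rot: [180.0, 0.1, 173.6]
contact_force: [-0.3, 0.3, 0.6]
gripper_width: 0.0535
```

```bash
python3 - <<'E'
from h import *
st()
E
```

```text
t 3.75 tcp [ 0.5564 -0.1024  0.1672] rot [1.7999e+02 5.0000e-02 1.7363e+02] F [-0.3  0.3  0.6] M [-0.04  0.02  0.02] w 0.0535 j [   9.4   13.   -18.2    0.   -58.8 -105.8]
```

>>> {"fn": "servo_tool", "kwargs": {"grip": [0.5,0.5,0.5,0.5,0.5,0.5], "translation": [[0,0,0],[0,0,0],[0,0,0],[0,0,0],[0,0,0],[0,0,0]], "turn": [0,0,0,0,0,0]}}

```text
time_s: 4.25
tcp_pos: [0.5562, -0.1028, 0.1669]
eef_rot: [-180.0, 0.0, 173.6]
contact_force: [-0.7, -3.7, 2.9]
gripper_width: 0.0357
```

>>> {"fn": "servo_tool", "kwargs": {"grip": [0.5,0.5,0.5,0.5,0.5], "translation": [[0,-0.001,0],[0,-0.002,0],[0,-0.003,0],[0,-0.004,0],[0,-0.004,0]], "turn": [0,0,0,0,0]}}

```text
time_s: 4.67
tcp_pos: [0.5559, -0.1055, 0.1668]
eef_rot: [179.9, 0.0, 173.7]
contact_force: [-1.3, 4.1, 5.3]
gripper_width: 0.0361
```

>>> {"fn": "servo_tool", "kwargs": {"grip": [0.5,0.5,0.5,0.5,0.5], "translation": [[0,-0.001,0],[0,-0.002,0],[0,-0.003,0],[0,-0.004,0],[0,-0.004,0]], "turn": [0,0,0,0,0]}}

```text
time_s: 5.08
tcp_pos: [0.5555, -0.1097, 0.1668]
eef_rot: [180.0, 0.0, 173.7]
contact_force: [-1.7, 2.7, 4.6]
gripper_width: 0.0359
```

>>> {"fn": "servo_tool", "kwargs": {"grip": [0.5,0.5,0.5,0.5,0.5], "translation": [[0,-0.001,0],[0,-0.002,0],[0,-0.003,0],[0,-0.004,0],[0,-0.004,0]], "turn": [0,0,0,0,0]}}

```text
time_s: 5.5
tcp_pos: [0.555, -0.1136, 0.1668]
eef_rot: [180.0, 0.0, 173.7]
contact_force: [-1.9, 3.9, 5.9]
gripper_width: 0.0359
```

>>> {"fn": "servo_tool", "kwargs": {"grip": [0.5,0.5,0.5,0.5,0.5], "translation": [[0,-0.001,0],[0,-0.002,0],[0,-0.003,0],[0,-0.004,0],[0,-0.004,0]], "turn": [0,0,0,0,0]}}

```text
time_s: 5.92
tcp_pos: [0.5551, -0.114, 0.1667]
eef_rot: [179.7, 0.1, 173.7]
contact_force: [-3.4, 22.9, 8.8]
gripper_width: 0.0359
```

>>> {"fn": "servo_tool", "kwargs": {"grip": [0.5,0.5,0.5,0.5,0.5], "translation": [[0,-0.001,0],[0,-0.002,0],[0,-0.003,0],[0,-0.003,0],[0,-0.003,0]], "turn": [0,0,0,0,0]}}

```text
time_s: 6.33
tcp_pos: [0.5551, -0.1141, 0.1666]
eef_rot: [179.4, 0.1, 173.7]
contact_force: [-5.4, 37.1, 11.0]
gripper_width: 0.0357
```

>>> {"fn": "servo_tool", "kwargs": {"grip": [0.5,0.5,0.5,-1,-1,-1,-1,-1,-1,-1], "translation": [[0,0.002,0],[0,0.004,0],[0,0.005,0],[0,0.005,0],[0,0.005,0],[0,0.005,0],[0,0.005,0],[0,0.005,-0.0],[0,0.005,-0.03],[0,0.005,-0.06]], "turn": [0,0,0,0,0,0,0,0,0,0]}}

```text
time_s: 7.17
tcp_pos: [0.5532, -0.1167, 0.2255]
eef_rot: [-179.9, -0.3, 173.6]
contact_force: [0.8, -0.4, 0.2]
gripper_width: 0.0768
```

```bash
python3 - <<'E'
from h import *
st(); goto(.537,.2475,.25,-103)
E
```

```text
t 7.17 tcp [ 0.5532 -0.1167  0.2255] rot [-179.95   -0.27  173.59] F [ 0.8 -0.4  0.2] M [-0.05 -0.18  0.02] w 0.0768 j [   7.9   10.5  -13.3   -0.   -66.5 -104.3]
shift [ 0.0569  0.36   -0.0246] turn -1.4558 rows 8.761110036537966 11.649355288710758
```

>>> {"fn": "servo_tool", "kwargs": {"grip": [-1,-1,-1,-1,-1,-1,-1,-1,-1,-1], "translation": [[0,0.01,-0.02],[0,0.04,-0.03],[0.01,0.08,-0.03],[0.015,0.12,-0.03],[0.02,0.155,-0.03],[0.03,0.19,-0.03],[0.035,0.225,-0.03],[0.04,0.26,-0.03],[0.05,0.3,-0.03],[0.055,0.335,-0.03]], "turn": [-0.1,-0.22,-0.34,-0.46,-0.58,-0.7,-0.82,-0.94,-1.06,-1.18]}}

```text
time_s: 8.0
tcp_pos: [0.5364, 0.2246, 0.2567]
eef_rot: [180.0, 0.0, -118.4]
contact_force: [0.7, 0.3, -0.9]
gripper_width: 0.0876
```

```bash
python3 - <<'E'
from h import *
st(); goto(.5355,.2415,.2,-102.4)
E
```

```text
t 8.0 tcp [0.5364 0.2246 0.2567] rot [ 1.8000e+02  2.0000e-02 -1.1844e+02] F [ 0.7  0.3 -0.9] M [-0.08 -0.08 -0.  ] w 0.0876 j [ 42.   10.7  -8.8  -0.  -70.4 -70.4]
shift [-0.0144  0.0089  0.0567] turn -0.2799 rows 1.4188284508309763 2.2400856721165234
```

>>> {"fn": "servo_tool", "kwargs": {"grip": [-1,-1,-1,-1,-1,-1], "translation": [[-0.01,0.005,0.02],[-0.014,0.008,0.04],[-0.014,0.008,0.055],[-0.014,0.008,0.055],[-0.014,0.008,0.055],[-0.014,0.008,0.055]], "turn": [-0.12,-0.24,-0.28,-0.28,-0.28,-0.28]}}

```text
time_s: 8.5
tcp_pos: [0.5375, 0.2387, 0.2026]
eef_rot: [-179.9, 0.0, -102.8]
contact_force: [0.3, 0.2, 0.5]
gripper_width: 0.0875
```

```bash
python3 - <<'E'
from h import *
st(); goto(.5355,.2415,.107,-102.4)
for n in("scene","top"):
    L=[]
    for i in range(4):
        p,d=capture(n);L.append(d)
    cv2.imwrite(f"pics/{n}3.png",p)
    L=np.array(L);L[L==0]=np.nan;np.save(f"pics/{n}3.npy",np.nanmedian(L,0))
crop("",cv2.imread("pics/scene3.png"),180,180,420,360,3.3,"pics/s5.png")
crop("",cv2.imread("pics/scene3.png"),370,200,530,400,3,"pics/s6.png")
from scipy.ndimage import label
for n in("top","scene"):
    W=cloud(n,np.load(f"pics/{n}3.npy")); x,y,z=np.moveaxis(W,-1,0)
    g=(x>.35)&(x<.75)&(y>-.3)&(y<.1)&(z>.185)&(z<.205)
    L,k=label(g)
    for i in range(1,k+1):
        q=W[L==i]
        if len(q)>15: print(n,len(q),q.mean(0)*1000,cv2.minAreaRect((q[:,:2]*1000).astype(np.float32)))
E
```

```text
t 8.5 tcp [0.5375 0.2387 0.2026] rot [-1.7994e+02  3.0000e-02 -1.0284e+02] F [0.3 0.2 0.5] M [ 0.03  0.06 -0.  ] w 0.0875 j [ 43.   13.4 -12.7   0.  -63.9 -55.9]
shift [-0.0022  0.0027  0.0956] turn -0.0077 rows 2.2938074201342986 0.06126967415605567
top 302 [ 553.59599993 -116.66484456  190.68739405] ((554.8900756835938, -116.78985595703125), (35.840423583984375, 77.56564331054688), 83.88233184814453)
top 35 [566.63387032   1.10335771 196.07200003] ((566.9219360351562, 0.29587268829345703), (8.63000774383545, 27.52638816833496), 89.89436340332031)
scene 310 [ 554.21826132 -108.97568946  190.27367535] ((548.61328125, -110.60050201416016), (36.92597198486328, 66.53511810302734), 84.02167510986328)
scene 28 [ 588.96523129 -114.45084779  185.78765203] ((589.8045043945312, -114.62281036376953), (35.37462615966797, 6.162843704223633), 84.99588012695312)
scene 77 [568.62015779   8.07989241 192.71060124] ((566.2492065429688, 7.042530059814453), (9.926802635192871, 28.54709243774414), 84.51412200927734)
```

View pics/s5.png

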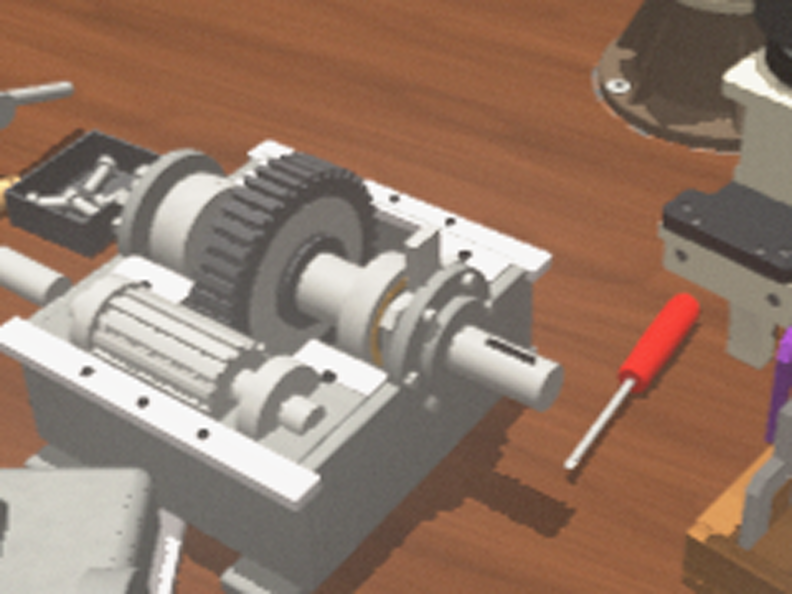

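View pics/s6.png

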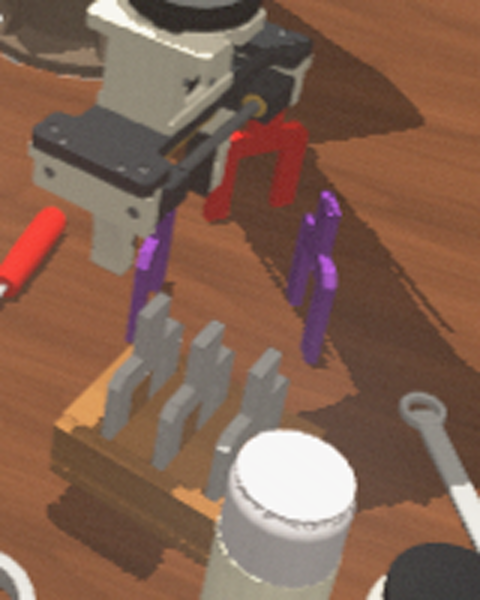

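```bash
python3 - <<'E'
from h import *
from scipy.spatial.transform import Rotation as R
M=R.from_euler("xyz",[180,0,-102.84],degrees=True)
p=cv2.imread("pics/scene3.png")[240:320,380:460]; p=cv2.resize(p,None,fx=8,fy=8,interpolation=cv2.INTER_CUBIC)
for s in(-1,1):
  for zz in (0,-.02):
    q=[]
    for a,b in((-.0095,.044),(.0095,.044),(.0095,.065),(-.0095,.065)):
      w=M.apply([a,s*b,zz])+[.5375,.2387,.2026]
      q.append((proj("scene",w)-[380,240]+.5)*8-.5)
    cv2.polylines(p,[np.int32(q)],True,(0,0,255),1)
cv2.imwrite("pics/s7.png",p[:600])
p=cv2.imread("pics/top3.png"); crop("",p,180,160,300,260,6,"pics/t3.png")
E
```

```text
(no output)
```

View pics/s7.png

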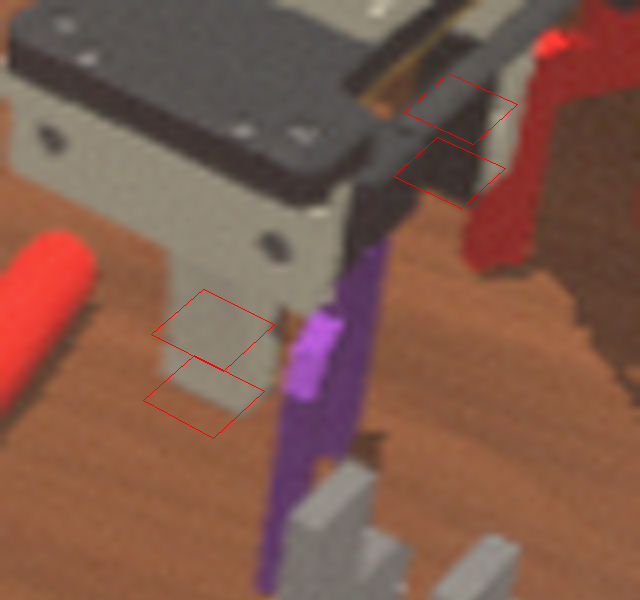

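View pics/t3.png

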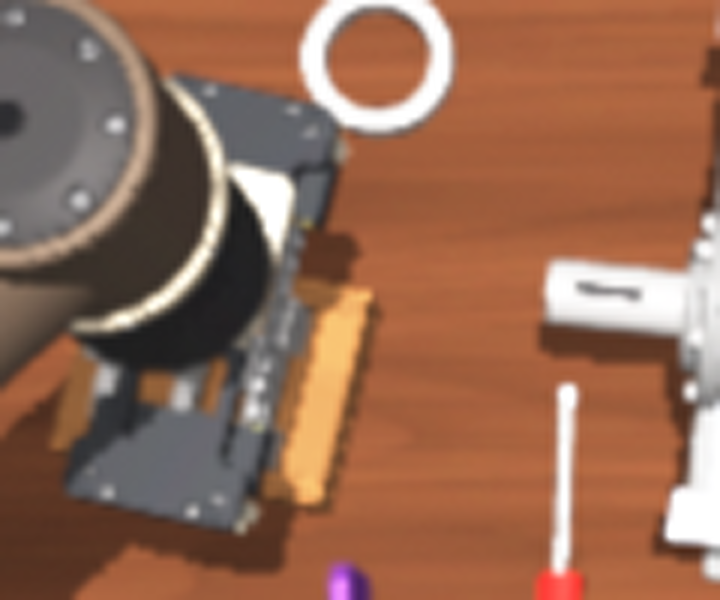

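>>> {"fn": "servo_tool", "kwargs": {"grip": [-1,-1,-0.3,0.3,0.6,0.6,0.6,0.6,0.6,0.6], "translation": [[0,0.002,0.03],[0,0.002,0.06],[0,0.002,0.08],[0,0.002,0.09],[0,0.002,0.095],[0,0.002,0.095],[0,0.002,0.095],[0,0.002,0.095],[0,0.002,0.095],[0,0.002,0.095]], "turn": [0,0,0,0,0,0,0,0,0,0], "newtons": 30}}

```text
time_s: 9.73
tcp_pos: [0.5353, 0.2397, 0.1076]
eef_rot: [-179.9, 0.1, -102.7]
contact_force: [0.3, 0.4, 0.2]
gripper_width: 0.0397
```

>>> {"fn": "servo_tool", "kwargs": {"grip": [0.6,0.6,0.6,0.6], "translation": [[0,0,0],[0,0,0],[0,0,0],[0,0,0]], "turn": [0,0,0,0]}}

```text
time_s: 10.07
tcp_pos: [0.5353, 0.2394, 0.107]
eef_rot: [-180.0, 0.0, -102.7]
contact_force: [1.5, -0.4, 2.6]
gripper_width: 0.0276
```

```bash
python3 - <<'E'
from h import *
st(); goto(.536,.239,.25,-102.4)
p,d=capture("scene"); crop("",p,370,200,530,400,3,"pics/s8.png")
E
```

```text
t 10.07 tcp [0.5353 0.2394 0.107 ] rot [-1.7996e+02  3.0000e-02 -1.0271e+02] F [ 1.5 -0.4  2.6] M [-0.09 -0.12 -0.02] w 0.0276 j [ 43.2  18.2 -19.7   0.  -52.  -55.9]
shift [ 0.0002 -0.0009 -0.143 ] turn -0.0054 rows 3.4296625806751155 0.04357210646263124
```

View pics/s8.png

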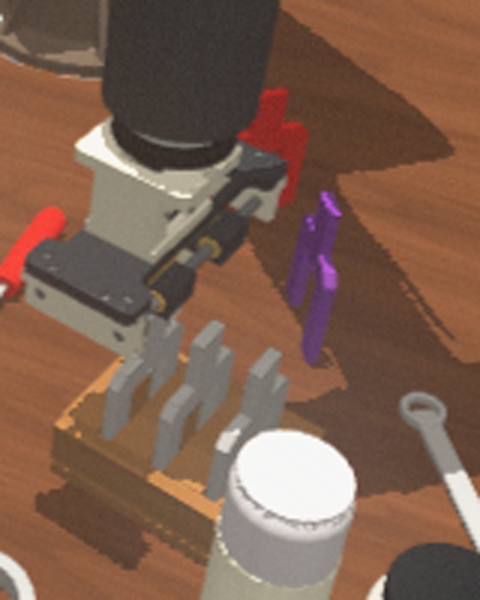

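>>> {"fn": "servo_tool", "kwargs": {"grip": [0.6,0.6,0.6,0.6,0.6,0.6,0.6,0.6], "translation": [[0,0,-0.01],[0,0,-0.04],[0,0,-0.07],[0,0,-0.1],[0,0,-0.14],[0,0,-0.18],[0,0,-0.21],[0,0,-0.21]], "turn": [0,0,0,0,0,0,0,0], "newtons": 40}}

```text
time_s: 10.78
tcp_pos: [0.5368, 0.2401, 0.3243]
eef_rot: [-179.6, 0.4, -102.7]
contact_force: [2.0, 0.2, -1.9]
gripper_width: 0.0275
```

```bash
python3 - <<'E'
from h import *
p,d=capture("scene"); crop("",p,370,120,530,320,3,"pics/s9.png")
st()
# target: shim centre gearcase y 95.5; TCP = shim centre - 6 along yg
a=np.radians(5.9); yg=np.array([np.sin(a),np.cos(a)])
t=np.array([.5667,.0037])+yg*(-.012-.006); print(t)
goto(t[0],t[1],.315,-95.9)
E
```

```text
t 10.83 tcp [0.5356 0.2399 0.3204] rot [-179.8     0.28 -102.72] F [-0.3  0.7 -4.6] M [0.05 0.2  0.02] w 0.0277 j [ 43.2   9.4  -2.3   0.  -78.  -55.9]
[ 0.56484973 -0.01420465]
shift [ 0.2415 -0.0845  0.0045] turn -0.119 rows 6.135225140911446 0.9522369555957181
```

View pics/s9.png

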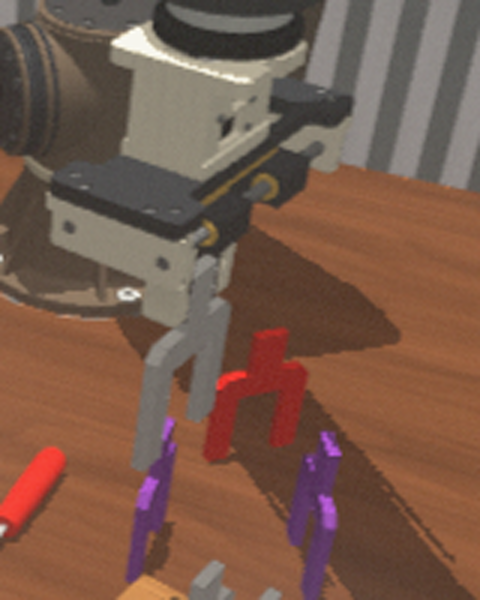

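>>> {"fn": "servo_tool", "kwargs": {"grip": [0.6,0.6,0.6,0.6,0.6,0.6,0.6,0.6,0.6,0.6], "translation": [[0.015,-0.005,0],[0.045,-0.015,0],[0.075,-0.026,0],[0.105,-0.037,0],[0.135,-0.047,0],[0.165,-0.058,0],[0.195,-0.068,0],[0.22,-0.077,0],[0.235,-0.083,0],[0.24,-0.0845,0]], "turn": [0,-0.02,-0.04,-0.06,-0.08,-0.1,-0.12,-0.12,-0.12,-0.12]}}

```text
time_s: 11.67
tcp_pos: [0.5631, -0.0163, 0.3143]
eef_rot: [179.7, -0.1, -96.0]
contact_force: [-0.1, 0.1, -3.8]
gripper_width: 0.0275
```

>>> {"fn": "servo_tool", "kwargs": {"grip": [0.6,0.6,0.6], "translation": [[0,0,0],[0,0,0],[0,0,0]], "turn": [0,0,0]}}

```text
time_s: 11.92
tcp_pos: [0.564, -0.0128, 0.3158]
eef_rot: [179.9, -0.0, -95.8]
contact_force: [1.1, -1.3, -4.2]
gripper_width: 0.0278
```

```bash
python3 - <<'E'
from h import *
st(); goto(.5648,-.0142,.25,-95.9)
p,d=capture("scene"); crop("",p,180,120,420,300,3.3,"pics/s10.png")
E
```

```text
t 11.92 tcp [ 0.564  -0.0128  0.3158] rot [179.92  -0.   -95.82] F [ 1.1 -1.3 -4.2] M [ 0.06  0.08 -0.06] w 0.0278 j [ 18.6   7.5  -5.1  -0.  -77.5 -24.4]
shift [ 0.0014 -0.001   0.0658] turn 0.0015 rows 1.5773821675201127 0.011682816525191046
```

View pics/s10.png

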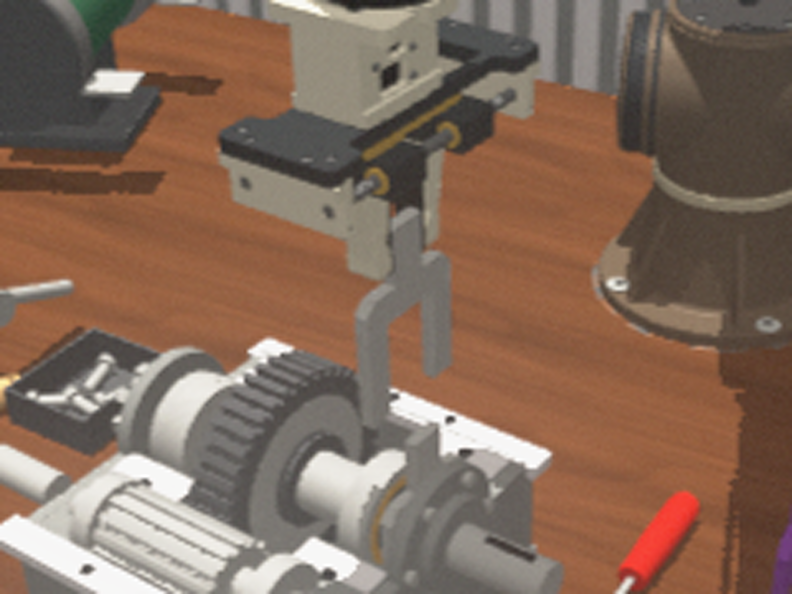

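```bash
python3 - <<'E'
from h import *
from scipy.ndimage import label
L=[capture("scene")[1] for _ in range(3)]
L=np.array(L);L[L==0]=np.nan;D=np.nanmedian(L,0);np.save("pics/d4.npy",D)
W=cloud("scene",D);x,y,z=np.moveaxis(W,-1,0)
def rep(m,mn=20):
    K,k=label(m)
    for i in range(1,k+1):
        q=W[K==i]
        if len(q)>mn: print(len(q),q.mean(0)*1000,q[:,2].max(),cv2.minAreaRect((q[:,:2]*1000).astype(np.float32)))
b=(x>.5)&(x<.64)&(y>-.06)&(y<.06)
print("whole held plate legs/crown"); rep(b&(z>.225)&(z<.30))
print("tab held"); rep(b&(z>.315)&(z<.352)&(y>-.02)&(x<.585)&(x>.545))
print("shim0 tab"); rep(b&(z>.17)&(z<.205))
E
```

```text
whole held plate legs/crown
653 [570.45080137  -1.90714832 266.69458309] 0.2999511146140043 ((564.7799072265625, -3.8724193572998047), (10.922167778015137, 84.57191467285156), 83.7772216796875)
tab held
234 [562.62267543  -2.02788314 334.71564927] 0.35186414645137637 ((565.719482421875, -4.808130264282227), (39.00514221191406, 20.62407875061035), 7.6030659675598145)
shim0 tab
144 [569.47045258   8.58087994 185.60506715] 0.19676067547149034 ((567.3778076171875, 7.107922077178955), (10.562167167663574, 29.199230194091797), 85.23245239257812)
```

>>> {"fn": "servo_tool", "kwargs": {"grip": [0.6,0.6,0.6,0.6,0.6,0.6,0.6,0.6], "translation": [[0.0008,-0.001,0.01],[0.0008,-0.001,0.03],[0.0008,-0.001,0.05],[0.0008,-0.001,0.065],[0.0008,-0.001,0.075],[0.0008,-0.001,0.085],[0.0008,-0.001,0.09],[0.0008,-0.001,0.09]], "turn": [0,0,0,0,0,0,0,0]}}

```text
time_s: 12.78
tcp_pos: [0.565, -0.0143, 0.2255]
eef_rot: [179.9, -0.0, -95.8]
contact_force: [0.8, -0.3, -2.9]
gripper_width: 0.0273
```

```bash
python3 - <<'E'
from h import *
st()
p,d=capture("scene"); crop("",p,180,120,420,300,3.3,"pics/s11.png")
E
```

```text
t 12.78 tcp [ 0.565  -0.0143  0.2255] rot [ 1.7991e+02 -3.0000e-02 -9.5840e+01] F [ 0.8 -0.3 -2.9] M [0.03 0.16 0.04] w 0.0273 j [ 18.4  10.3 -13.4  -0.  -66.3 -24.2]
```

View pics/s11.png

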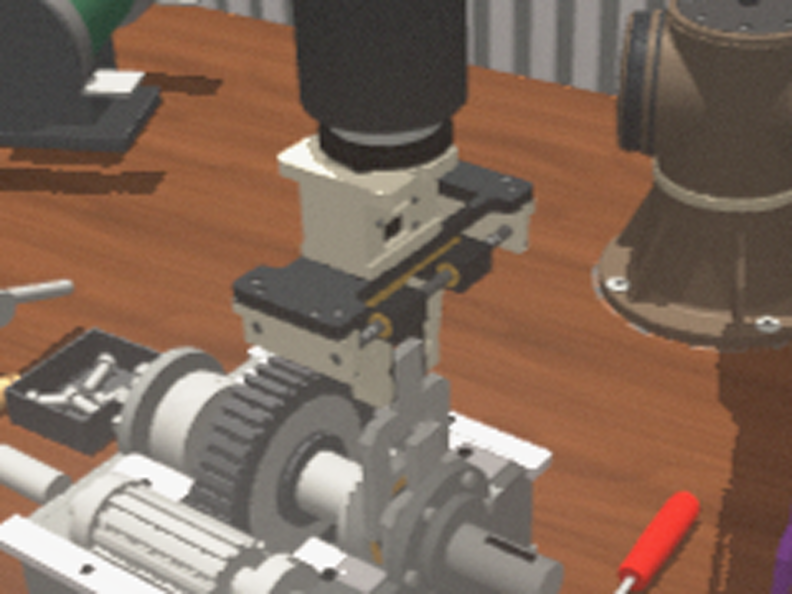

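>>> {"fn": "servo_tool", "kwargs": {"grip": [0.6,0.6,0.6,0.6,0.6,0.6,0.6], "translation": [[0,0,0.01],[0,0,0.02],[0,0,0.03],[0,0,0.038],[0,0,0.046],[0,0,0.052],[0,0,0.052]], "turn": [0,0,0,0,0,0,0]}}

```text
time_s: 13.42
tcp_pos: [0.5645, -0.0145, 0.1728]
eef_rot: [179.9, -0.0, -95.9]
contact_force: [-0.0, -0.3, -4.6]
gripper_width: 0.0274
```

>>> {"fn": "servo_tool", "kwargs": {"grip": [0.6,0.6,0.6,0.6,0.6,0.6,0.6], "translation": [[0,0,0.002],[0,0,0.004],[0,0,0.006],[0,0,0.007],[0,0,0.008],[0,0,0.008],[0,0,0.008]], "turn": [0,0,0,0,0,0,0]}}

```text
time_s: 14.0
tcp_pos: [0.5656, -0.0143, 0.1671]
eef_rot: [-180.0, 0.0, -95.8]
contact_force: [-0.4, 0.5, -0.1]
gripper_width: 0.0275
```

>>> {"fn": "servo_tool", "kwargs": {"grip": [0.6,0.6,0.6,0.6,0.6,0.6], "translation": [[0.001,0,-0.001],[0.002,0,-0.001],[0.003,0,-0.001],[0.004,0,-0.001],[0.005,0,-0.001],[0.005,0,-0.001]], "turn": [0,0,0,0,0,0]}}

```text
time_s: 14.5
tcp_pos: [0.5649, -0.0182, 0.1674]
eef_rot: [-180.0, 0.1, -95.9]
contact_force: [-1.1, 6.4, -3.3]
gripper_width: 0.0279
```

>>> {"fn": "servo_tool", "kwargs": {"grip": [0.6,0.6,0.6,0.6,0.6,0.6,0.6,0.6,0.6], "translation": [[-0.001,0,0],[-0.002,0,0],[-0.003,0,0],[-0.004,0,0],[-0.005,0,0],[-0.006,0,0],[-0.007,0,0],[-0.008,0,0],[-0.008,0,0]], "turn": [0,0,0,0,0,0,0,0,0]}}

```text
time_s: 15.25
tcp_pos: [0.5657, -0.0112, 0.1675]
eef_rot: [-180.0, -0.0, -95.8]
contact_force: [0.5, -0.1, -3.5]
gripper_width: 0.0276
```

>>> {"fn": "servo_tool", "kwargs": {"grip": [0.6,0.6,0.6,0.6,0.6,0.6], "translation": [[-0.001,0,0],[-0.002,0,0],[-0.003,0,0],[-0.004,0,0],[-0.004,0,0],[-0.004,0,0]], "turn": [0,0,0,0,0,0]}}

```text
time_s: 15.75
tcp_pos: [0.5658, -0.0096, 0.1677]
eef_rot: [180.0, -0.2, -95.9]
contact_force: [1.9, -11.4, -3.7]
gripper_width: 0.0276
```

```bash
python3 - <<'E'
from h import *
from scipy.ndimage import label
st()
L=[]
for _ in range(4):
    p,d=capture("scene");L.append(d)
cv2.imwrite("pics/scene5.png",p); crop("",p,250,190,350,290,6,"pics/s12.png")
L=np.array(L);L[L==0]=np.nan;D=np.nanmedian(L,0);np.save("pics/d5.npy",D)
W=cloud("scene",D);x,y,z=np.moveaxis(W,-1,0)
def rep(m,mn=20):
    K,k=label(m)
    for i in range(1,k+1):
        q=W[K==i]
        if len(q)>mn: print(len(q),q.mean(0)*1000,cv2.minAreaRect((q[:,:2]*1000).astype(np.float32)))
rep((x>.5)&(x<.6)&(y>-.03)&(y<.06)&(z>.185)&(z<.203))
rep((x>.4)&(x<.7)&(y<-.05)&(y>-.2)&(z>.185)&(z<.203))
E
```

```text
t 15.75 tcp [ 0.5658 -0.0096  0.1677] rot [179.95  -0.2  -95.86] F [  1.9 -11.4  -3.7] M [-4.13 -0.42 -0.1 ] w 0.0276 j [ 19.   13.  -18.1   0.2 -59.  -24.9]
198 [571.96906261   4.00787667 193.72820484] ((568.02001953125, 4.027555465698242), (20.410179138183594, 63.472259521484375), 74.64767456054688)
29 [ 574.44653564 -125.07308933  189.31890071] ((575.2365112304688, -126.65865325927734), (24.60796546936035, 11.974615097045898), 39.49892807006836)
```

View pics/s12.png

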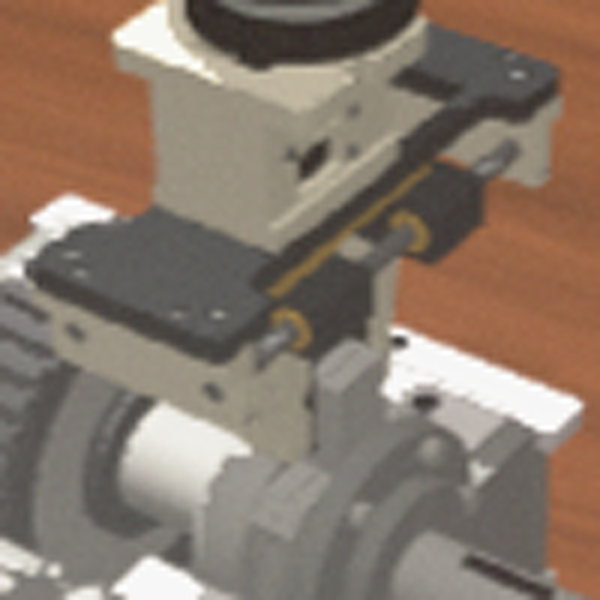

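>>> {"fn": "servo_tool", "kwargs": {"grip": [0.6,0.6,-0.2,-0.2,-0.2,-0.2,-0.2,-0.2,-0.2,-0.2], "translation": [[0.001,0,0],[0.002,0,0.001],[0.002,0,0.001],[0.002,0,0.001],[0.002,0,0.001],[0.002,0,0.001],[0.002,0,-0.01],[0.002,0,-0.03],[0.002,0,-0.06],[0.002,0,-0.09]], "turn": [0,0,0,0,0,0,0,0,0,0]}}

```text
time_s: 16.78
tcp_pos: [0.5655, -0.0093, 0.259]
eef_rot: [179.9, -0.0, -95.8]
contact_force: [0.9, 0.0, 0.7]
gripper_width: 0.0525
```

```bash
python3 - <<'E'
from h import *
st(); goto(.544,.277,.26,-102.4)
E
```

```text
t 16.78 tcp [ 0.5655 -0.0093  0.259 ] rot [ 1.7995e+02 -3.0000e-02 -9.5820e+01] F [0.9 0.  0.7] M [ 0.08 -0.06 -0.05] w 0.0525 j [ 18.9   9.2 -10.5   0.  -70.4 -24.7]
shift [-0.2827  0.0504 -0.0011] turn 0.1148 rows 6.885603062814635 0.9185914478958441
```

>>> {"fn": "servo_tool", "kwargs": {"grip": [-0.3,-0.5,-0.7,-1,-1,-1,-1,-1,-1,-1], "translation": [[-0.02,0.004,0],[-0.055,0.01,0],[-0.09,0.016,0],[-0.125,0.022,0],[-0.16,0.028,0],[-0.195,0.034,0],[-0.23,0.04,0],[-0.26,0.046,0.02],[-0.278,0.05,0.04],[-0.283,0.0505,0.055]], "turn": [0,0.02,0.04,0.06,0.08,0.1,0.115,0.115,0.115,0.115]}}

```text
time_s: 17.62
tcp_pos: [0.5437, 0.2805, 0.202]
eef_rot: [180.0, 0.0, -102.3]
contact_force: [0.2, -1.7, -1.3]
gripper_width: 0.0875
```

```bash
python3 - <<'E'
from h import *
from scipy.ndimage import label
st()
for n in("scene","top"):
    L=[];I=[]
    for i in range(4):
        p,d=capture(n);L.append(d);I.append(p)
    I=np.mean(I,0).astype(np.uint8); cv2.imwrite(f"pics/{n}6.png",I)
    L=np.array(L);L[L==0]=np.nan;D=np.nanmedian(L,0);np.save(f"pics/{n}6.npy",D)
    W=cloud(n,D); x,y,z=np.moveaxis(W,-1,0)
    K,k=label((x>.35)&(x<.75)&(y>-.3)&(y<.1)&(z>.185)&(z<.205))
    for i in range(1,k+1):
        q=W[K==i]
        if len(q)>15: print(n,len(q),q.mean(0)*1000,cv2.minAreaRect((q[:,:2]*1000).astype(np.float32)))
st();goto(.5443,.2779,.107,-102.4)
crop("",cv2.imread("pics/scene6.png"),250,220,350,310,8,"pics/s13.png")
crop("",cv2.imread("pics/top6.png"),280,180,400,250,6.6,"pics/t6.png")
E
```

```text
t 17.62 tcp [0.5437 0.2805 0.202 ] rot [ 1.7999e+02  4.0000e-02 -1.0228e+02] F [ 0.2 -1.7 -1.3] M [-0.04  0.04  0.02] w 0.0875 j [ 45.5  15.6  -9.7  -0.  -64.7 -57.8]
scene 311 [ 553.95387247 -109.00078826  190.31560082] ((548.704833984375, -110.31674194335938), (37.768707275390625, 65.4649429321289), 84.66791534423828)
scene 23 [ 588.70882442 -113.87276192  186.11054178] ((588.9063720703125, -114.64939880371094), (33.816219329833984, 4.576023578643799), 86.83065032958984)
scene 126 [568.87521981   3.75151217 193.1251197 ] ((566.573486328125, 2.2289533615112305), (18.25834846496582, 29.09572982788086), 85.73213958740234)
top 275 [ 557.84252415 -117.10051813  191.19272679] ((559.3821411132812, -117.1126708984375), (35.643653869628906, 67.74261474609375), 84.00193786621094)
top 68 [566.32283648  -3.6761871  196.02374864] ((566.5523681640625, -4.059200286865234), (27.887563705444336, 17.210779190063477), 0.08864916861057281)
top 30 [ 519.22222312 -114.19758022  187.3346705 ] ((520.6210327148438, -113.40336608886719), (35.30514144897461, 8.343178749084473), 81.46834564208984)
t 18.02 tcp [0.5452 0.277  0.2042] rot [-1.7992e+02  1.0000e-01 -1.0248e+02] F [ 0.3  0.3 -0.1] M [0.04 0.11 0.04] w 0.0879 j [ 45.2  15.4  -9.7   0.  -64.8 -57.7]
shift [-0.0005  0.0012  0.0972] turn -0.0014 rows 2.331312811101633 0.011236556020335242
```

View pics/s13.png

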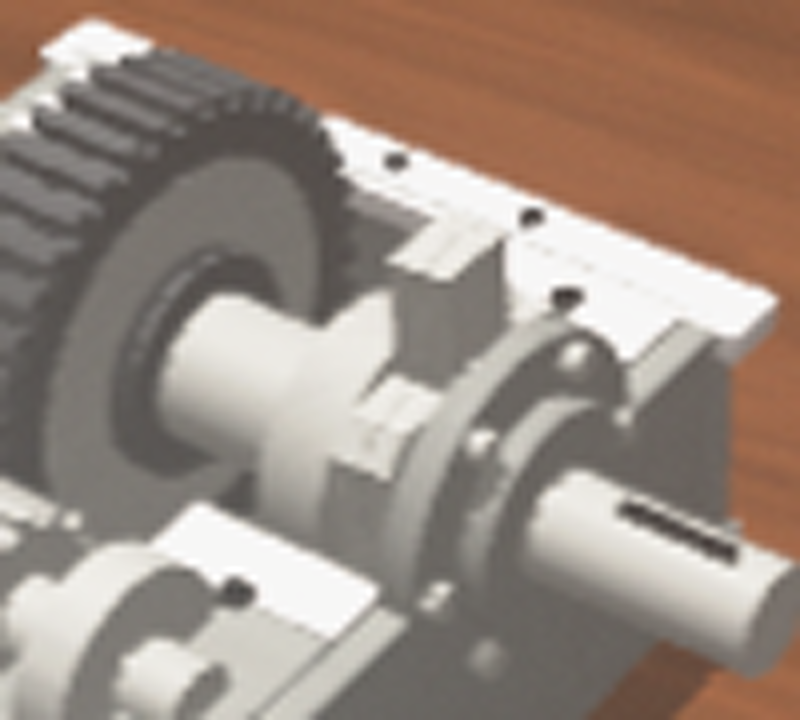

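View pics/t6.png

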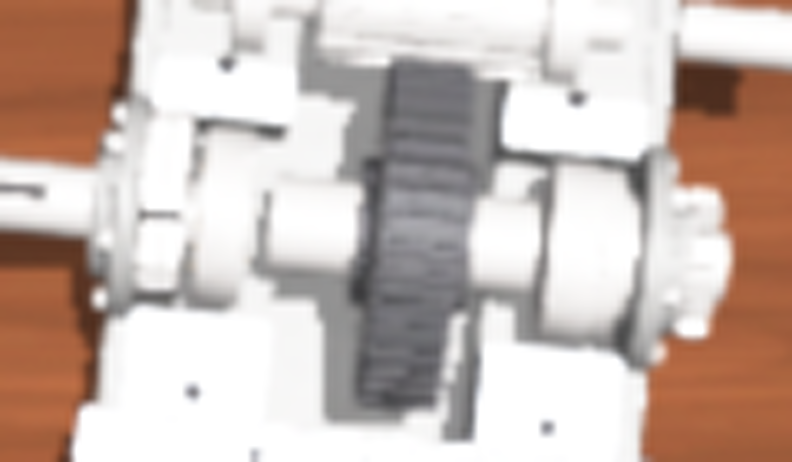

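```bash
python3 - <<'E'
from h import *
a=np.radians(5.9); yg=np.array([np.sin(a),np.cos(a)]); xg=np.array([np.cos(a),-np.sin(a)])
for n,off in(("top",-4.06),("scene",2.23)):
    W=cloud(n,np.load(f"pics/{n}6.npy"))
    o=np.array([.5666,off/1000])-.103*yg   # gearcase origin in that camera's frame
    q=W.reshape(-1,3); g=(q[:,:2]-o); X=g@xg*1000; Y=g@yg*1000; Z=q[:,2]*1000
    for lo,hi in((-8,8),(-24,-16),(16,24)):
        m=(X>lo)&(X<hi)&(Y>50)&(Y<135)&(Z>60)
        i=np.argsort(Y[m]); print(n,lo,hi,[(round(float(b),1),int(c)) for b,c in zip(Y[m][i],Z[m][i])][::1 if n=="top" else 2])
E
```

```text
top -8 8 [(50.2, 138), (51.9, 137), (52.2, 137), (52.6, 140), (52.8, 138), (53.1, 136), (54.5, 75), (54.8, 75), (56.3, 71), (56.6, 72), (56.9, 72), (57.2, 73), (57.5, 71), (59.3, 72), (59.7, 68), (60.0, 69), (60.3, 72), (60.6, 72), (60.9, 73), (62.8, 72), (63.1, 74), (63.4, 73), (63.7, 70), (64.0, 73), (67.0, 155), (67.3, 153), (67.6, 157), (67.9, 157), (68.2, 156), (68.5, 156), (70.0, 155), (70.3, 154), (70.6, 156), (70.9, 157), (71.2, 155), (71.5, 154), (73.2, 158), (73.5, 155), (73.8, 158), (74.1, 157), (74.4, 157), (76.1, 156), (76.4, 155), (76.7, 154), (77.0, 155), (77.3, 155), (79.0, 157), (79.3, 160), (79.6, 157), (80.0, 154), (80.2, 159), (82.0, 156), (82.3, 158), (82.6, 158), (82.9, 153), (83.2, 157), (84.9, 158), (85.2, 154), (85.5, 157), (85.8, 160), (86.1, 157), (88.2, 130), (88.5, 130), (88.8, 132), (89.1, 131), (90.8, 134), (91.2, 132), (91.5, 131), (91.9, 129), (92.2, 127), (93.8, 131), (94.1, 135), (94.4, 133), (94.5, 161), (94.5, 176), (94.5, 145), (94.6, 187), (94.7, 196), (95.0, 194), (96.6, 196), (96.9, 197), (97.3, 195), (97.5, 197), (97.8, 197), (99.5, 195), (99
[... 5606 characters left out ...]
), (123.8, 157), (124.0, 144), (124.0, 155), (124.1, 157), (124.3, 158), (124.4, 82), (124.5, 85), (124.5, 142), (124.7, 82), (124.8, 137), (124.8, 161), (125.3, 141), (125.3, 66), (125.8, 136), (126.1, 81), (126.3, 140), (127.0, 80), (127.3, 78), (127.6, 81), (128.1, 156), (128.6, 156), (128.8, 152), (129.1, 147), (129.2, 147), (129.2, 149), (129.4, 75), (129.4, 78), (129.6, 142), (129.7, 81), (129.8, 76), (129.9, 82), (130.2, 138), (131.1, 139), (132.5, 138), (133.1, 139), (133.7, 138), (133.8, 96), (134.0, 100), (134.0, 114), (134.1, 138), (134.1, 91), (134.2, 108), (134.2, 100), (134.3, 95), (134.3, 133), (134.3, 120), (134.5, 131), (134.6, 125), (134.8, 104), (134.8, 131), (134.9, 126)]
```

```bash
python3 - <<'E'
from h import *
st(); goto(.5553,-.114,.26,173.9)
E
```

```text
t 18.02 tcp [0.5452 0.277  0.2042] rot [-1.7992e+02  1.0000e-01 -1.0248e+02] F [ 0.3  0.3 -0.1] M [0.04 0.11 0.04] w 0.0879 j [ 45.2  15.4  -9.7   0.  -64.8 -57.7]
shift [ 0.3795 -0.0945 -0.0563] turn 1.4594 rows 9.474386631852806 11.678707578057875
```

>>> {"fn": "servo_tool", "kwargs": {"grip": [-1,-1,-1,-1,-1,-1,-1,-1,-1,-1], "translation": [[0,0,-0.03],[0.02,-0.005,-0.056],[0.055,-0.014,-0.056],[0.09,-0.022,-0.056],[0.125,-0.031,-0.056],[0.16,-0.04,-0.056],[0.195,-0.049,-0.056],[0.23,-0.057,-0.056],[0.265,-0.066,-0.056],[0.3,-0.075,-0.056]], "turn": [0,0.1,0.22,0.34,0.46,0.58,0.7,0.82,0.94,1.06]}}

```text
time_s: 18.85
tcp_pos: [0.5529, -0.0341, 0.26]
eef_rot: [-180.0, 0.1, -163.5]
contact_force: [0.5, 0.9, -0.0]
gripper_width: 0.0876
```

```bash
python3 - <<'E'
from h import *
st(); goto(.5553,-.114,.23,173.9)
E
```

```text
t 18.85 tcp [ 0.5529 -0.0341  0.26  ] rot [-1.7999e+02  1.3000e-01 -1.6354e+02] F [ 0.5  0.9 -0. ] M [ 0.06 -0.09  0.02] w 0.0876 j [ 16.7   7.9 -11.9   0.  -70.1 -90.3]
shift [ 0.0204 -0.0773  0.0299] turn 0.3937 rows 2.0478651319218275 3.1504357391350597
```

>>> {"fn": "servo_tool", "kwargs": {"grip": [-1,-1,-1,-1,-1,-1,-1,-1,-1], "translation": [[0.006,-0.025,0],[0.012,-0.05,0],[0.02,-0.075,0.01],[0.02,-0.077,0.02],[0.02,-0.077,0.03],[0.02,-0.077,0.03],[0.02,-0.077,0.03],[0.02,-0.077,0.03],[0.02,-0.077,0.03]], "turn": [0.12,0.24,0.36,0.394,0.394,0.394,0.394,0.394,0.394]}}

```text
time_s: 19.6
tcp_pos: [0.5567, -0.1106, 0.2294]
eef_rot: [180.0, 0.1, 174.4]
contact_force: [0.9, -0.6, -1.3]
gripper_width: 0.0874
```

```bash
python3 - <<'E'
from h import *
st(); goto(.5553,-.114,.167,173.9)
E
```

```text
t 19.6 tcp [ 0.5567 -0.1106  0.2294] rot [1.7999e+02 7.0000e-02 1.7436e+02] F [ 0.9 -0.6 -1.3] M [-0.04  0.02  0.01] w 0.0874 j [   8.5   10.3  -13.     0.   -66.6 -104.2]
shift [ 0.0012 -0.0035  0.0624] turn 0.0081 rows 1.4998289809981278 0.06490466642284516
```

>>> {"fn": "servo_tool", "kwargs": {"grip": [-1,-1,-0.5,0.2,0.5,0.5,0.5,0.5,0.5,0.5], "translation": [[0.001,-0.004,0.02],[0.001,-0.0045,0.04],[0.001,-0.0045,0.06],[0.001,-0.0045,0.062],[0.001,-0.0045,0.062],[0.001,-0.0045,0.062],[0.001,-0.0045,0.062],[0.001,-0.0045,0.062],[0.001,-0.0045,0.062],[0.001,-0.0045,0.062]], "turn": [0.008,0.008,0.008,0.008,0.008,0.008,0.008,0.008,0.008,0.008], "newtons": 40}}

```text
time_s: 20.43
tcp_pos: [0.5551, -0.1156, 0.1672]
eef_rot: [180.0, 0.1, 173.8]
contact_force: [0.6, 0.7, 0.1]
gripper_width: 0.0401
```

>>> {"fn": "servo_tool", "kwargs": {"grip": [0.5,0.5,0.5,0.5], "translation": [[0,0,0],[0,0,0],[0,0,0],[0,0,0]], "turn": [0,0,0,0]}}

```text
time_s: 20.77
tcp_pos: [0.5554, -0.1139, 0.1672]
eef_rot: [179.9, 0.1, 173.8]
contact_force: [-1.8, 9.9, 4.9]
gripper_width: 0.0357
```

>>> {"fn": "servo_tool", "kwargs": {"grip": [0.5,0.5,0.5,0.5,0.5,0.5,0.5,0.5], "translation": [[0,0.001,0],[0,0.002,0],[0,0.003,0],[0,0.004,0],[0,0.005,0],[0,0.006,0],[0,0.007,0],[0,0.007,0]], "turn": [0,0,0,0,0,0,0,0]}}

```text
time_s: 21.43
tcp_pos: [0.5558, -0.1089, 0.1671]
eef_rot: [-180.0, 0.0, 173.8]
contact_force: [-0.6, -3.1, 6.0]
gripper_width: 0.0357
```

>>> {"fn": "servo_tool", "kwargs": {"grip": [0.5,0.5,0.5,0.5], "translation": [[0,0.0005,0],[0,0.001,0],[0,0.0015,0],[0,0.0015,0]], "turn": [0,0,0,0]}}

```text
time_s: 21.77
tcp_pos: [0.556, -0.1075, 0.1672]
eef_rot: [-180.0, 0.0, 173.8]
contact_force: [-1.8, -3.1, 6.2]
gripper_width: 0.0358
```

>>> {"fn": "servo_tool", "kwargs": {"grip": [0.5,0.5,0.5,0.5], "translation": [[0,0.0005,0],[0,0.001,0],[0,0.0015,0],[0,0.0015,0]], "turn": [0,0,0,0]}}

```text
time_s: 22.1
tcp_pos: [0.5561, -0.1066, 0.1672]
eef_rot: [-179.9, 0.0, 173.8]
contact_force: [-1.2, -6.3, 5.0]
gripper_width: 0.0358
```

>>> {"fn": "servo_tool", "kwargs": {"grip": [0.5,0.5,0.5,0.5,0.5], "translation": [[0,0.0005,0],[0,0.001,0],[0,0.0015,0],[0,0.002,0],[0,0.002,0]], "turn": [0,0,0,0,0]}}

```text
time_s: 22.52
tcp_pos: [0.5561, -0.1061, 0.1671]
eef_rot: [-179.8, 0.0, 173.8]
contact_force: [0.3, -14.8, 3.1]
gripper_width: 0.0354
```

>>> {"fn": "servo_tool", "kwargs": {"grip": [0.5,0.5,0.5,0.5], "translation": [[0,0.0003,0],[0,0.0003,0],[0,0.0003,0],[0,0.0003,0]], "turn": [0,0,0,0]}}

```text
time_s: 22.85
tcp_pos: [0.5561, -0.1061, 0.1671]
eef_rot: [-179.8, 0.0, 173.8]
contact_force: [0.7, -16.8, 2.7]
gripper_width: 0.0358
```

```bash
python3 - <<'E'
from h import *
for i in range(4):
    p,d=capture("scene"); st()
cv2.imwrite("pics/scene7.png",p)
crop("",p,250,220,350,310,8,"pics/s14.png")
W=cloud("scene",d); x,y,z=np.moveaxis(W,-1,0)
from scipy.ndimage import label
K,k=label((x>.35)&(x<.75)&(y>-.04)&(y<.1)&(z>.185)&(z<.205))
for i in range(1,k+1):
    q=W[K==i]
    if len(q)>15: print(len(q),q.mean(0)*1000,cv2.minAreaRect((q[:,:2]*1000).astype(np.float32)))
E
```

```text
t 22.9 tcp [ 0.5561 -0.1061  0.1671] rot [-1.7981e+02  1.0000e-02  1.7377e+02] F [ -0.7 -16.2   2.2] M [-4.64 -0.33  0.37] w 0.0357 j [   9.1   13.   -18.2    0.2  -58.8 -105.5]
t 22.95 tcp [ 0.5561 -0.1061  0.1671] rot [-1.7980e+02  1.0000e-02  1.7378e+02] F [ -0.2 -15.3   3.5] M [-4.66 -0.25  0.38] w 0.0356 j [   9.1   13.   -18.2    0.2  -58.8 -105.5]
t 23.0 tcp [ 0.5561 -0.1061  0.1671] rot [-1.7981e+02  1.0000e-02  1.7377e+02] F [  0.6 -16.9   3.4] M [-4.68 -0.3   0.38] w 0.0357 j [   9.1   13.   -18.2    0.2  -58.8 -105.5]
t 23.05 tcp [ 0.5561 -0.1061  0.1671] rot [-1.7981e+02  1.0000e-02  1.7378e+02] F [ -0.2 -16.    2.4] M [-4.68 -0.3   0.39] w 0.0353 j [   9.1   13.   -18.2    0.2  -58.8 -105.5]
124 [569.31434195   4.89608812 193.22792246] ((566.6064453125, 3.90598201751709), (19.390195846557617, 30.81065559387207), 81.67249298095703)
```

View pics/s14.png

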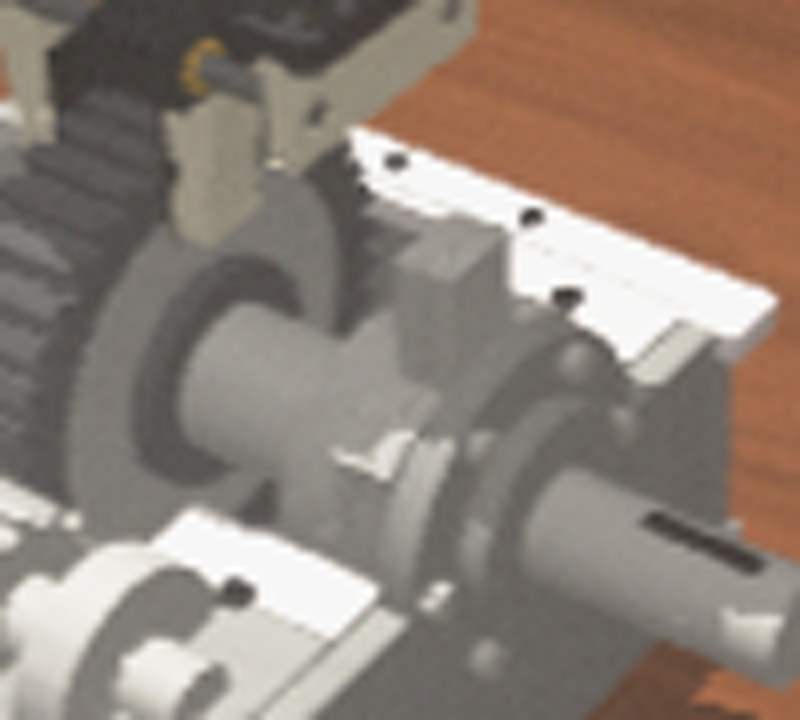

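View pics/scene7.png

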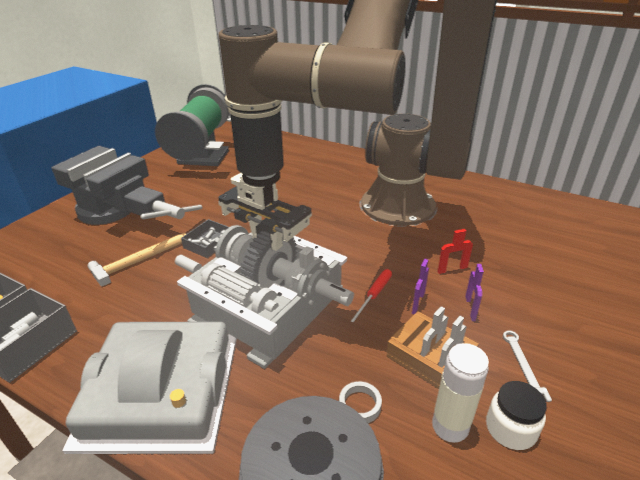

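```bash
python3 - <<'E'
from h import *
from plant import order
st(); print(order.close_job())
E
```

```text
t 23.05 tcp [ 0.5561 -0.1061  0.1671] rot [-1.7981e+02  1.0000e-02  1.7378e+02] F [ -0.2 -16.    2.4] M [-4.68 -0.3   0.39] w 0.0353 j [   9.1   13.   -18.2    0.2  -58.8 -105.5]
the job is handed in; nothing more can be done
None
```

The pocket now holds two shims, and the arm is still pinching the gear and pushing the pack against the cover with about 16 N. I slid the shaft hard against the adjuster ring, stood one shim from the rack beside the one already there with its feet on the floor, then slid the shaft back until it stopped firmly. The job took 23 s.

**Last checks:**
- **Third shim:** The shaft travelled about 7.7 mm from the ring to the tight pack, so the full gap is about 25.7 mm. A third 9 mm shim would need 27 mm, so none will go in. I worked this out from the travel and did not try a third shim.
- **Pack tightness:** Raising the push from 15 to 17 N did not move the gear. The last picture shows the two tabs together and upright, with no visible gap.
- **Everything else:** Two spare shims are still in the rack, and the look-alikes and other things on the bench were not touched.

**Disagreements:**
- **Cameras:** They differed by about 6 mm sideways. I used their average, which matched where the gripper found the gear.
- **Remaining space:** Depth images gave 6.4 to 7 mm, and feeling with the held shim gave about 8.6 mm including give in the grip. I relied on the 7.7 mm shaft travel. All three are under 9 mm.

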